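Stand a gel cassette up in its casting stand and lock it

TASK

The assembled gel cassette lies flat on the bed of the casting stand. Tip it up on its lower edge against the stand's back plate, gently, without pressing hard on the glass and without letting it drop or slam, so that it sits on the rubber gasket and leans back on the plate; then push the locking rod across in front of it by its black knob until it is fully home through the far cheek. Let go and leave the things around the stand where they are.

Things in the scene. Friction and masses are not known exactly. Their poses are not given: they have to be found in the camera images.
- stand: Grey fixed base of the casting stand. Origin at table height; +x to the back plate, +y left, z up. In its frame, mm: bed top at z 8, x -85 to 16, y -60 to 60, with an open finger slot down to the table at y -38 to 38 from its front end to x -28. The upright frame behind it is set along slots by its user: its back plate's foot line is at x 30 to 52, z 6, not measured: feel where the cassette stops.
- cassette_centre (a point): Middle of the loose, rigid gel cassette: glass plate over a white plate in two blue side rails, 90 (x) by 100 (y) by 10 (z) mm, plates between the rails 8 thick, 1 in from both faces; about 0.19 kg. Lying: z up, +x to the back plate, lower edge 6 to 48 mm short of it, up to 0.12 rad askew, upper edge over the bed's slot. In place: z to the back plate and 8 degrees down, x down.
- cassette_top (a point): Middle of the cassette's upper edge (nearest the robot while it lies), half-way through the thickness, 45 mm from the centre. With the cassette in place: 8 mm behind the foot line, at z 96 mm in the stand's frame. Axes as cassette_centre.
- cassette_bottom (a point): Middle of the cassette's lower edge (nearest the back plate), half-way through the thickness. In place: 5 mm in front of the foot line, at z 7 mm in the stand's frame. The back plate rises 98 mm from the foot line, leaning back 8 degrees; a 14 mm deep rubber gasket square to it, sloping down to the foot line, carries this edge. Cheeks stand either side, inner faces at y -62 and +62, up to z 86.
- lock_rod (a joint): Travel (m) of the 8 mm steel locking rod on the upright frame: 0 drawn out to the left, 0.152 home at its stop; at 0.146 the tip comes out of the right cheek. It slides along the stand's -y, 8.5 mm in front of the foot line at z 68 mm, past the standing cassette (one not leaning back blocks it), with 2 N of friction. Outer end face of its black knob (22 mm thick, 22 long): at y = 266 mm - travel.
- tips_low_mid (a point): Bystander: low blue tip box with yellow tips, 68 x 114 x 57; half-way up.
- white_bottle_mid (a point): Bystander: small white bottle, 30 in diameter, 52 high; half-way up.
- dropper_mid (a point): Bystander: white dropper bottle with black cap, 24 in diameter, 74 high; half-way up.
- pipette_mid (a point): Bystander: white hand pipette with red button lying flat, 45 x 219 x 27; half-way up.
There are look-alikes about, which are no part of the job. There is more than one size of the stand; the one meant has the size given above.

How it is judged:
By the outcome, as a careful person would: the job done as asked, in the order asked, and still so for the second after the job is handed in, with the robot touching nothing.
It also fails if it takes over 69 s, if anything falls off the work surface, if the arm or the gripper's body presses on something with over 40 N, if the wrist force passes 120 N, or if a joint passes its speed limit or range.

ROBOT

A 6-joint arm with a two-finger parallel gripper is mounted at the origin on a cart in front of the work surface, level with it; the furniture and walls round the work are solid. World frame = base frame: x ahead of the robot, y to its left, z up, the work surface at z = 0. Lengths are in mm, angles in rad, forces in N, time in s.
With the tool pointing down it reaches from about 350 to 975 mm from the base axis. Payload 7.1 kg.
Tool frame: the origin (TCP) lies at the very end of the fingers, on their centre line; the grasp point (between the pads) lies 19 mm behind it (ctrl.pinch_z is the distance from the TCP to the grasp point, in mm); z points along the fingers, y is the direction in which the jaws open and shut (so a half turn about z gives the same grasp; the last joint's range is limited). The gripper opens to 88 mm and grips with 3 to 60 N. Pads are 20 mm wide; open, the fingers measure 115 mm over their backs; the gripper's body (75 mm by 178 mm) begins 61 mm behind the grasp point.
Start: joints at [-1.197, 0.423, 1.63, -0, 1.089, -0.019], TCP at [239.251, -577.376, 184.775] pointing down, gripper open.
Joint ranges: [-3, 3], [-0.9, 2.11], [0.09, 2.58], [-1.31, 4.45], [0.11, 2.69], [-2.54, 2.54]. Speed limits (rad/s): [2.39, 2.39, 3.01, 3.14, 3.14, 3.14].

INTERFACE

Orientations are given as a rotation vector (axis times angle).
In Python, from workcell import ctrl gives the robot as it stands.
- The arm moves only by the shell command python3 -m inch 'ROWS' [OPENING]. ROWS is JSON, a list of rows, each an object with "xyz": the shift along the tool's x, y, z in cm, a list of three; "spin": the turn about the tool's z in degrees. A call has 1 to 20 rows; each row is the pose to reach, as a shift and turn from the pose measured when the call began, along the tool's axes at that moment; what a row does not reach only later rows make up. A row lasts 1/10 s, in which the tool goes at most 50 mm and 8.59 degrees, less where a joint would pass 70% of its speed; a pose out of reach is approached as far as the arm can. A call with a gripper value outside its range is refused whole. OPENING is the closure, from 0 (fully open) to 1 (shut), set as the call begins (- or left out, the last holds). The fingers move at their own pace and stop on an object; the grip force is fixed at half the most. Time passes only in rows, so rows that repeat a pose let the fingers close. It gives the time, the measured TCP pose, the force and the opening at its end, in the units of the state.
- ctrl.get_obs(): the state, without advancing time (a new reading comes with each control period).
- ctrl.get_image(name): name is "scene" or "top" or "wrist"; returns the picture (420x560x3 uint8, red, green, blue); there is no depth.
- ctrl.camera_info(name): a dict with "camera_matrix" (3x3 intrinsics, pixels), "k1" (the pictures are not rectified: a ray, as slopes to the right and down, at radius r is drawn at 1 + k1 r^2 times it, then the intrinsics apply), "R" (3x3) and "t" (3): a world point X has camera coordinates R X + t; the wrist camera has in their place "hand_eye" (4x4, takes a point from camera to tool coordinates, whose origin is the TCP and whose axes are the flange's). Camera axes: x right, y down, z forward; pixel columns grow to the right and rows downward; lengths in mm; the calibration is good to about 2 mm. A picture is of the moment at which its call begins: read the wrist's pose just before it. camera_info takes no time and is no camera call.
- ctrl.close_job(): hands the job in, once; it reports no verdict.
The state is a dict: "t": time; "qpos": joint angles; "qvel": joint speeds; "joint_torque": joint torques, N m; "ee_pos": TCP position; "orientation": TCP orientation; "ft_force": force on the tool from outside, world axes, zero at the start; "moment": the same for the moment, N m; "width": finger opening in mm.
Only numpy, scipy, OpenCV 4.12 (cv2) and the standard library are available. Lean on these libraries where they do the work, as an engineer would, in place of code of your own. Each camera call takes 0.05 s, during which the arm holds its last target. There are 200 camera calls.

## Working session

There is one attempt and no reset: what is moved stays moved. The work goes in short steps, Python scripts to look and compute and a shell command to move; the robot and the scene stay as the last step left them, time stands still between calls to the robot, and variables do not carry over. Pictures are saved under pics/ and viewed, about 8 in all and at most 12, crops included, and the job is handed in when it is done.

```bash
ls; mkdir -p pics; python3 - <<'E'
from workcell import ctrl
import cv2
for n in ("scene","top"):
    im=ctrl.get_image(n); cv2.imwrite(f"pics/{n}0.png",im[:,:,::-1])
    print(n,ctrl.camera_info(n))
print(ctrl.camera_info("wrist")); print(ctrl.get_obs())
E
```

```text
pics
scene {'camera_matrix': array([[512.90074222,   0.        , 280.7134237 ],
       [  0.        , 512.90074222, 214.69737671],
       [  0.        ,   0.        ,   1.        ]]), 'k1': -0.1542569123924622, 'R': array([[-0.88285003, -0.46921977,  0.02021441],
       [-0.22010049,  0.37533613, -0.9003769 ],
       [ 0.41488745, -0.79934698, -0.43464101]]), 't': array([ 467.34673924,  231.05464225, 1029.50990804])}
top {'camera_matrix': array([[461.25474109,   0.        , 286.49156976],
       [  0.        , 461.25474109, 216.93201018],
       [  0.        ,   0.        ,   1.        ]]), 'k1': -0.09055828374329643, 'R': array([[ 0.00709094, -0.99995965, -0.00551583],
       [-0.98050261, -0.00586951, -0.19641837],
       [ 0.19637807,  0.00680108, -0.98050467]]), 't': array([ -95.77557498,  601.13110352, 1134.0691553 ])}
{'camera_matrix': array([[336.24196835,   0.        , 274.58103173],
       [  0.        , 336.24196835, 204.08520155],
       [  0.        ,   0.        ,   1.        ]]), 'k1': 0.003203288676699942, 'hand_eye': array([[-1.58366208e-03, -9.60571892e-01, -2.780272
[... 245 characters left out ...]
  0.00000000e+00,
         1.00000000e+00]])}
{'t': 0.1, 'qpos': array([-1.19701442e+00,  4.23766455e-01,  1.63061631e+00,  1.23296553e-05,
        1.08860256e+00, -1.89851436e-02]), 'qvel': array([-0.00248932, -0.00066554, -0.00079913,  0.00080843,  0.00027148,
        0.00031642]), 'joint_torque': array([ 9.45068382e-05, -5.45617068e+01, -2.74325073e+01,  6.44517085e-02,
        1.88006664e-02, -5.43089106e-05]), 'ee_pos': array([ 239.04703386, -576.87041377,  184.07712637]), 'orientation': array([-3.07986238e+00, -6.12722359e-01,  3.68999506e-04]), 'ft_force': array([0.13679338, 0.89200756, 0.18965746]), 'moment': array([ 0.06943127, -0.01959034, -0.0083829 ]), 'width': 88.05831132597271}
```

View pics/scene0.png

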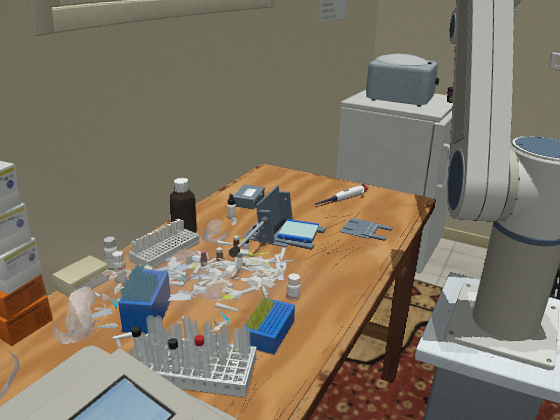

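View pics/top0.png

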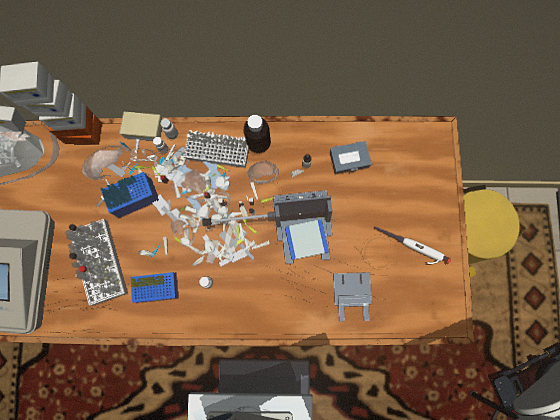

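The stand with the cassette (blue rails) is at top (305,228) and its rod and knob extend left to about (207,220). A look-alike bare stand sits at (352,292). I'll enlarge to confirm.

```bash
cat > h.py <<'E'
import numpy as np, cv2
from workcell import ctrl
from scipy.spatial.transform import Rotation as Ro
def cam(n,obs=None):
    c=ctrl.camera_info(n); K=c["camera_matrix"]; k=c["k1"]
    if n=="wrist":
        T=np.eye(4); T[:3,:3]=Ro.from_rotvec(obs["orientation"]).as_matrix(); T[:3,3]=obs["ee_pos"]
        T=np.linalg.inv(T@c["hand_eye"]); R,t=T[:3,:3],T[:3,3]
    else: R,t=c["R"],c["t"]
    return K,np.array([k,0,0,0.]),R,t
def proj(n,X,obs=None):
    K,d,R,t=cam(n,obs); return cv2.projectPoints(np.array(X,float).reshape(-1,1,3),cv2.Rodrigues(R)[0],t,K,d)[0].reshape(-1,2)
def onz(n,uv,z,obs=None):
    K,d,R,t=cam(n,obs); p=cv2.undistortPoints(np.array(uv,float).reshape(-1,1,2),K,d).reshape(-1,2)
    D=np.c_[p,np.ones(len(p))]@R; C=-R.T@t; return C+D*((z-C[2])/D[:,2])[:,None]
def crop(im,x0,y0,x1,y1,s,f):
    cv2.imwrite(f,cv2.resize(np.ascontiguousarray(im[y0:y1,x0:x1,::-1]),None,fx=s,fy=s,interpolation=cv2.INTER_CUBIC))
E
python3 - <<'E'
from h import *
a=cv2.imread("pics/top0.png")[:,:,::-1]; crop(a,195,180,385,325,4,"pics/top0c.png")
print(onz("top",[(305,228),(352,292),(207,220),(207,282),(307,160),(415,247),(153,287)],10).round())
E
```

```text
[[ 582. -141.   10.]
 [ 412. -265.   10.]
 [ 602.  123.   10.]
 [ 435.  117.   10.]
 [ 773. -147.   10.]
 [ 532. -436.   10.]
 [ 420.  260.   10.]]
```

View pics/top0c.png

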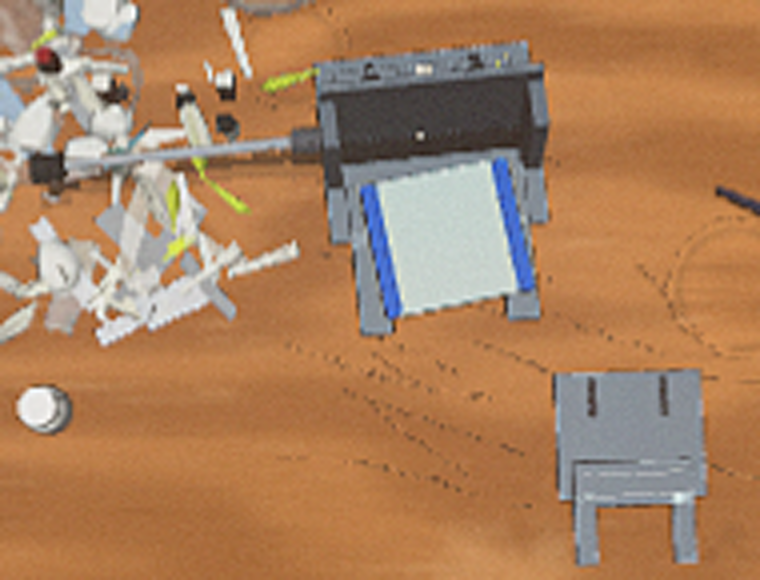

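Of the two grey stands, the one at crop (430,190) carries the cassette and has the back plate, cheeks and rod with its knob at (47,168). The bare base at (630,465) is a smaller look-alike. Cassette corners in the crop are (362,185), (505,160), (535,290) and (398,318); the bed's front ends are (362,335) and (540,318).

```bash
python3 - <<'E'
from h import *
f=lambda L:[(195+x/4-.375,180+y/4-.375) for x,y in L]
c=onz("top",f([(362,185),(505,160),(535,290),(398,318)]),18); b=onz("top",f([(362,335),(540,318)]),8); k=onz("top",f([(30,168),(65,166)]),68); p=onz("top",f([(318,68),(527,45)]),103)
print(c.round(),[np.linalg.norm(c[i]-c[i-1]).round() for i in range(4)]);print(b.round(),np.linalg.norm(b[0]-b[1]));print(k.round(),p.round())
d=b[0]-b[1]; yaw=np.arctan2(-d[0],d[1]); print("yaw",yaw, "plate",np.arctan2(-(p[0]-p[1])[0],(p[0]-p[1])[1]),"cass",np.arctan2(-(c[0]-c[1])[0],(c[0]-c[1])[1]))
yaw=.11
R=np.array([[np.cos(yaw),-np.sin(yaw)],[np.sin(yaw),np.cos(yaw)]])
o=b.mean(0)[:2]+R@[85,0]; print("origin",o)
for q in (c,b,k,p): print(((q[:,:2]-o)@R).round(1).tolist())
# target: TCP above slot front, stand (-30,0), z 260, tool yaw = yaw+pi
O=ctrl.get_obs(); T=Ro.from_rotvec(O["orientation"]).as_matrix()
tgt=np.r_[o+R@[-60,0],300]; print(tgt,"tool shift cm",(T.T@(tgt-O["ee_pos"])/10).round(2)); print(T.round(3))
E
```

```text
[[ 586.  -88.   18.]
 [ 603. -184.   18.]
 [ 516. -203.   18.]
 [ 497. -112.   18.]] [np.float64(92.0), np.float64(97.0), np.float64(89.0), np.float64(92.0)]
[[ 486.  -89.    8.]
 [ 498. -207.    8.]] 118.66434948877038
[[586. 125.  68.]
 [588. 103.  68.]] [[ 645.  -61.  103.]
 [ 661. -192.  103.]]
yaw 0.10109269084051928 plate 0.11885601768302788 cass 0.18180196957530526
origin [ 576.9704218  -138.45037631]
[[14.2, 49.1], [21.1, -47.8], [-67.7, -57.3], [-76.8, 34.6]]
[[-84.5, 59.3], [-85.5, -59.3]]
[[38.3, 261.0], [37.3, 238.3]]
[[76.0, 69.8], [77.2, -62.6]]
[ 517.33305592 -145.03707436  300.        ] tool shift cm [ 42.24 -29.26 -11.55]
[[ 0.924  0.383 -0.   ]
 [ 0.383 -0.924  0.001]
 [ 0.    -0.001 -1.   ]]
```

```bash
python3 -m inch '[{"xyz":[4,-3,-4],"spin":-8},{"xyz":[8,-6,-8],"spin":-16},{"xyz":[12,-8,-11.5],"spin":-24},{"xyz":[16,-11,-11.5],"spin":-32},{"xyz":[20,-14,-11.5],"spin":-40},{"xyz":[24,-17,-11.5],"spin":-48},{"xyz":[28,-20,-11.5],"spin":-56},{"xyz":[32,-23,-11.5],"spin":-64},{"xyz":[36,-26,-11.5],"spin":-72},{"xyz":[39,-28,-11.5],"spin":-80},{"xyz":[42.2,-29.3,-11.5],"spin":-88},{"xyz":[42.2,-29.3,-11.5],"spin":-96},{"xyz":[42.2,-29.3,-11.5],"spin":-104},{"xyz":[42.2,-29.3,-11.5],"spin":-112},{"xyz":[42.2,-29.3,-11.5],"spin":-120},{"xyz":[42.2,-29.3,-11.5],"spin":-128},{"xyz":[42.2,-29.3,-11.5],"spin":-136},{"xyz":[42.2,-29.3,-11.5],"spin":-144},{"xyz":[42.2,-29.3,-11.5],"spin":-152},{"xyz":[42.2,-29.3,-11.5],"spin":-160}]' 0.6
python3 -m inch '[{"xyz":[0,0,0],"spin":-4},{"xyz":[0,0,0],"spin":-4},{"xyz":[0,0,0],"spin":-4}]' 0.6
python3 - <<'E'
from h import *
O=ctrl.get_obs(); im=ctrl.get_image("wrist"); np.savez("w1.npz",im=im,**O); crop(im,0,0,560,420,1.4,"pics/w1.png"); print(O)
E
```

```text
t: 2.1
ee_pos: [516.5, -144.7, 299.1]
orientation: [0.078, -3.139, -0.002]
ft_force: [0.6, 0.2, 0.8]
width: 35.3
t: 2.4
ee_pos: [516.3, -144.6, 298.9]
orientation: [0.184, -3.135, -0.003]
ft_force: [-0.2, -0.1, -0.5]
width: 35.4
{'t': 2.4, 'qpos': array([-2.96018582e-01,  1.75072425e-01,  1.70289787e+00,  1.16374901e-03,
        1.26584838e+00, -1.98429197e+00]), 'qvel': array([-0.00041652,  0.00031207, -0.00144311,  0.00070458, -0.0010504 ,
       -0.00124764]), 'joint_torque': array([-1.99203268e-04, -4.19515407e+01, -3.04657996e+01, -3.80508264e-02,
        7.09871622e-02, -9.67957545e-02]), 'ee_pos': array([ 516.34382007, -144.62966733,  298.85979641]), 'orientation': array([ 1.83776911e-01, -3.13450659e+00, -2.84757688e-03]), 'ft_force': array([-0.16380003, -0.07983544, -0.50849724]), 'moment': array([ 0.02864168, -0.11375116, -0.01675845]), 'width': 35.404710013377574}
```

View pics/w1.png

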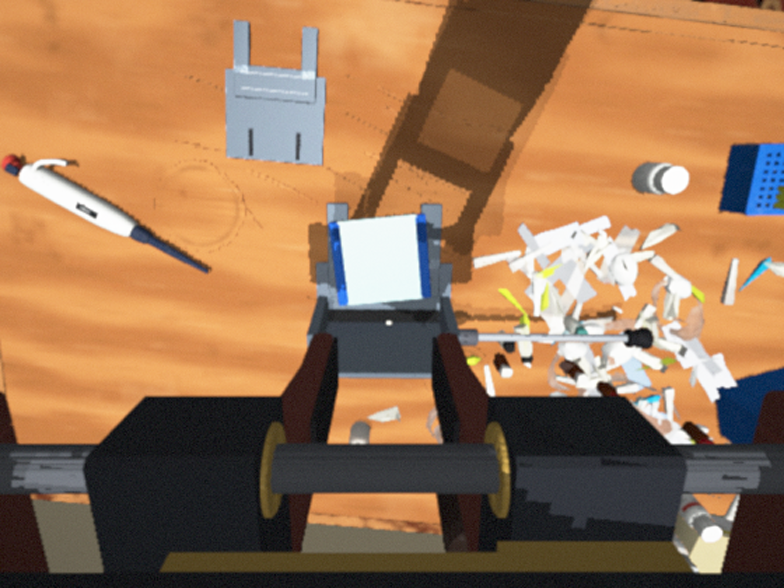

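```bash
cat >> h.py <<'E'
yaw=.105; o=np.array([577.,-138.5])
SR=np.array([[np.cos(yaw),-np.sin(yaw)],[np.sin(yaw),np.cos(yaw)]])
def st(X): return np.c_[(np.atleast_2d(X)[:,:2]-o)@SR,np.atleast_2d(X)[:,2]]
def ty(O): T=Ro.from_rotvec(O["orientation"]).as_matrix(); return np.arctan2(T[1,0],T[0,0])
E
python3 - <<'E'
from h import *
O=dict(np.load("w1.npz")); print("toolyaw",ty(O)-np.pi, "tcp st",st(O["ee_pos"]))
g=lambda L,z: st(onz("wrist",[(x/1.4,y/1.4) for x,y in L],z,O)).round(1).tolist()
print("cass",g([(333,222),(425,215),(338,306),(432,297)],18))
print("front",g([(328,205),(441,205)],8)); print("foot",g([(338,312),(440,310)],7))
print("platetop",g([(335,376),(437,376)],103)); print("knob",g([(655,338),(632,338)],68))
E
python3 - <<'E'
import cv2,numpy as np
from h import *
im=np.load("w1.npz")["im"]; crop(im,205,135,475,280,2.9,"pics/w1c.png")
E
```

```text
toolyaw -6.166057366501763 tcp st [[-6.09645529e+01  2.61293918e-01  2.98859796e+02]]
cass [[-65.9, -52.3, 18.0], [-74.0, 41.8, 18.0], [24.8, -48.7, 18.0], [13.6, 52.3, 18.0]]
front [[-82.0, -58.2, 8.0], [-83.2, 58.9, 8.0]]
foot [[35.5, -49.9, 7.0], [32.1, 63.0, 7.0]]
platetop [[64.8, -44.3, 103.0], [63.9, 50.4, 103.0]]
knob [[38.2, 268.3, 68.0], [38.5, 245.7, 68.0]]
```

View pics/w1c.png

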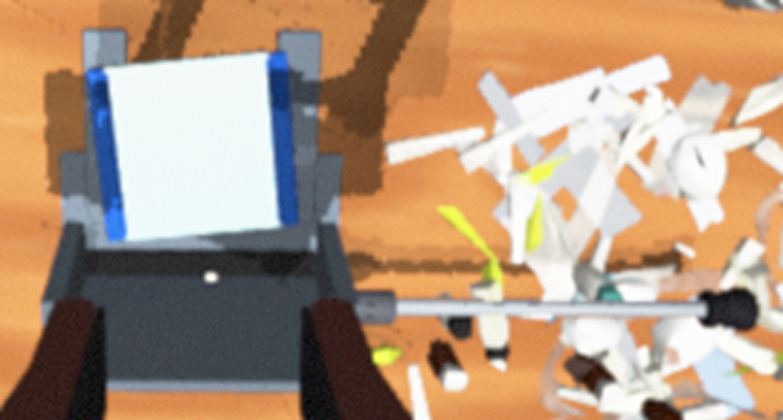

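The crop agrees with the top view: cassette about 0.085 rad askew with its left side nearer the robot, foot line near x 46, knob at stand y 267. Next I lower the fingers, 35 mm open, into the slot in front of the upper edge.

```bash
python3 -m inch '[{"xyz":[3.9,-0.1,0],"spin":0.7},{"xyz":[3.9,-0.1,4],"spin":0.7},{"xyz":[3.9,-0.1,8],"spin":0.7},{"xyz":[3.9,-0.1,12],"spin":0.7},{"xyz":[3.9,-0.1,16],"spin":0.7},{"xyz":[3.9,-0.1,20],"spin":0.7},{"xyz":[3.9,-0.1,24],"spin":0.7},{"xyz":[3.9,-0.1,26.5],"spin":0.7},{"xyz":[3.9,-0.1,28],"spin":0.7},{"xyz":[3.9,-0.1,29],"spin":0.7},{"xyz":[3.9,-0.1,29.4],"spin":0.7},{"xyz":[3.9,-0.1,29.4],"spin":0.7}]'
python3 - <<'E'
from h import *
O=ctrl.get_obs(); print(st(O["ee_pos"]),ty(O)%(2*np.pi)-np.pi,O["ft_force"],O["moment"])
E
```

```text
t: 3.65
ee_pos: [477.4, -149.8, 5.0]
orientation: [0.164, -3.136, -0.003]
ft_force: [0.2, -0.2, 0.0]
width: 35.1
[[-100.19376355   -0.81717284    4.99523147]] 0.10463740770965346 [ 0.24424632 -0.24127163  0.03440447] [-0.00089575 -0.14041124 -0.04206475]
```

```bash
python3 -m inch '[{"xyz":[-0.5,0,0],"spin":0},{"xyz":[-1,0,0],"spin":0},{"xyz":[-1.3,0,0],"spin":0},{"xyz":[-1.6,0,0],"spin":0},{"xyz":[-1.8,0,0],"spin":0},{"xyz":[-2.0,0,0],"spin":0},{"xyz":[-2.2,0,0],"spin":0},{"xyz":[-2.4,0,0],"spin":0},{"xyz":[-2.6,0,0],"spin":0},{"xyz":[-2.8,0,0],"spin":0},{"xyz":[-3,0,0],"spin":0},{"xyz":[-3.2,0,0],"spin":0},{"xyz":[-3.4,0,0],"spin":0},{"xyz":[-3.6,0,0],"spin":0}]'
python3 - <<'E'
from h import *
O=ctrl.get_obs(); print(st(O["ee_pos"]),ty(O)%(2*np.pi)-np.pi,O["ft_force"],O["moment"])
im=ctrl.get_image("wrist"); crop(im,150,100,410,290,3,"pics/w2.png"); np.savez("w2.npz",im=im,**O)
E
```

```text
t: 5.05
ee_pos: [513.4, -146.0, 4.9]
orientation: [0.164, -3.136, -0.003]
ft_force: [0.5, -0.3, -0.1]
width: 35.8
[[-64.0771369   -0.80796578   4.92251226]] 0.10465008832044997 [ 0.48668911 -0.29179183 -0.0989658 ] [ 0.04835159 -0.19205278 -0.02490626]
```

View pics/w2.png

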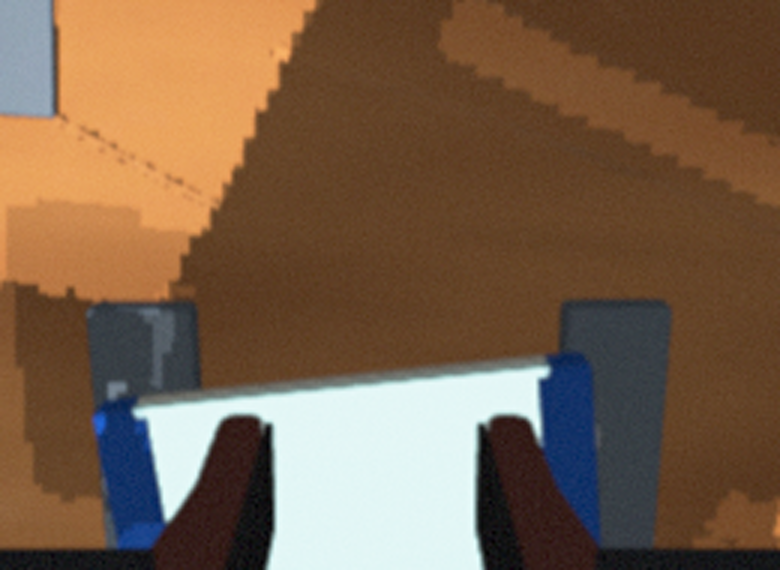

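```bash
python3 - <<'E'
from h import *
O=dict(np.load("w2.npz")); f=lambda L:[(150+x/3,100+y/3) for x,y in L]
g=lambda L,z: st(onz("wrist",f(L),z,O)).round(1).tolist()
print("edge top z18",g([(135,410),(548,372)],18),"edge bot z8?",g([(135,400),(548,358)],8)); print("bedfront",g([(90,310),(668,303)],8))
print("tips at z5",g([(240,420),(510,420)],5),"z25",g([(240,420),(510,420)],25))
T=Ro.from_rotvec(O["orientation"]).as_matrix()
for p in ([10,25,0],[-10,25,0],[0,25,0],[10,25,-19]): print(p,(proj("wrist",O["ee_pos"]+T@np.array(p,float),O)-[150,100])*3)
E
```

```text
edge top z18 [[-65.9, -48.9, 18.0], [-73.7, 33.1, 18.0]] edge bot z8? [[-64.2, -51.3, 8.0], [-73.2, 34.8, 8.0]]
bedfront [[-83.8, -59.1, 8.0], [-84.9, 58.7, 8.0]]
tips at z5 [[-58.4, -29.9, 5.0], [-58.2, 27.8, 5.0]] z25 [[-66.5, -27.1, 25.0], [-66.4, 24.9, 25.0]]
[10, 25, 0] [[495.28608589 349.5830729 ]]
[-10, 25, 0] [[492.32713106 437.95511473]]
[0, 25, 0] [[493.78672056 394.34051165]]
[10, 25, -19] [[506.83010472 380.66623064]]
```

The wrist view shows the upper edge unmoved (crop row about 385) with the finger tips seen above it, so the true tips are not where I expected. I'll check the height from the side.

```bash
python3 - <<'E'
from h import *
im=ctrl.get_image("scene"); O=ctrl.get_obs(); uv=proj("scene",[O["ee_pos"],O["ee_pos"]+[0,0,40]]); print(uv, (uv-[230,130])*6)
crop(im,230,130,350,230,6,"pics/s2.png")
E
```

```text
[[311.88131062 236.86374077]
 [312.6019915  223.37766769]] [[491.28786372 641.1824446 ]
 [495.61194902 560.26600613]]
```

View pics/s2.png

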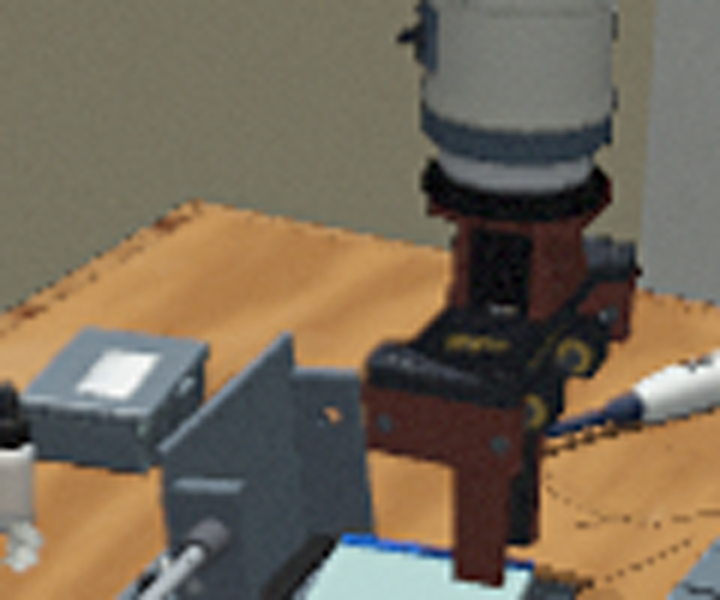

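```bash
python3 - <<'E'
from h import *
O=ctrl.get_obs(); T=Ro.from_rotvec(O["orientation"]).as_matrix()
for z in (0,20,30,40,50):
  P=[O["ee_pos"]+T@np.array([x,y,-z],float) for x,y in((-10,31),(10,31),(-10,18),(10,18))]
  print(z,((proj("scene",P)-[230,130])*6).round().tolist(),((proj("wrist",P,O)-[150,100])*3).round().tolist())
E
```

```text
0 [[446.0, 668.0], [490.0, 677.0], [456.0, 655.0], [500.0, 663.0]] [[520.0, 438.0], [524.0, 350.0], [460.0, 438.0], [462.0, 350.0]]
20 [[448.0, 627.0], [492.0, 636.0], [458.0, 614.0], [502.0, 623.0]] [[535.0, 478.0], [539.0, 382.0], [468.0, 479.0], [471.0, 383.0]]
30 [[449.0, 606.0], [493.0, 615.0], [459.0, 594.0], [503.0, 602.0]] [[543.0, 502.0], [548.0, 401.0], [473.0, 502.0], [476.0, 402.0]]
40 [[450.0, 585.0], [494.0, 594.0], [460.0, 573.0], [504.0, 582.0]] [[552.0, 528.0], [557.0, 423.0], [478.0, 528.0], [482.0, 423.0]]
50 [[451.0, 565.0], [495.0, 573.0], [461.0, 552.0], [505.0, 561.0]] [[562.0, 557.0], [568.0, 446.0], [484.0, 557.0], [488.0, 446.0]]
```

Both cameras put the real finger ends about 40 mm above the reported TCP. I'll back off, descend in front of the bed and feel the table to get the true offset.

```bash
python3 -m inch '[{"xyz":[1.2,0,-0.5],"spin":0},{"xyz":[2.4,0,-0.5],"spin":0},{"xyz":[3.6,0,0],"spin":0},{"xyz":[3.6,0,0.6],"spin":0},{"xyz":[3.6,0,1.2],"spin":0},{"xyz":[3.6,0,1.8],"spin":0},{"xyz":[3.6,0,2.4],"spin":0},{"xyz":[3.6,0,2.7],"spin":0},{"xyz":[3.6,0,3.0],"spin":0},{"xyz":[3.6,0,3.2],"spin":0}]'
python3 -m inch '[{"xyz":[0,0,0.1],"spin":0},{"xyz":[0,0,0.2],"spin":0},{"xyz":[0,0,0.3],"spin":0}]'
python3 -m inch '[{"xyz":[0,0,0.1],"spin":0},{"xyz":[0,0,0.2],"spin":0}]'
```

```text
t: 6.15
ee_pos: [477.8, -149.7, -27.3]
orientation: [0.165, -3.136, -0.003]
ft_force: [-0.5, 1.0, 0.1]
width: 35.2
t: 6.45
ee_pos: [477.9, -149.7, -30.3]
orientation: [0.165, -3.136, -0.003]
ft_force: [0.0, -0.1, 0.4]
width: 35.2
t: 6.65
ee_pos: [478.0, -149.8, -32.2]
orientation: [0.165, -3.136, -0.002]
ft_force: [0.6, 0.6, -0.2]
width: 35.2
```

```bash
for i in 1 2 3; do :; done; python3 -m inch '[{"xyz":[0,0,0.1],"spin":0},{"xyz":[0,0,0.2],"spin":0},{"xyz":[0,0,0.3],"spin":0}]'; python3 -m inch '[{"xyz":[0,0,0.1],"spin":0},{"xyz":[0,0,0.2],"spin":0}]'; python3 -m inch '[{"xyz":[0,0,0.1],"spin":0},{"xyz":[0,0,0.2],"spin":0}]'
```

```text
t: 6.95
ee_pos: [478.0, -149.8, -35.3]
orientation: [0.165, -3.136, -0.002]
ft_force: [0.1, -0.5, -0.6]
width: 35.1
t: 7.15
ee_pos: [478.0, -149.8, -37.4]
orientation: [0.165, -3.136, -0.002]
ft_force: [-0.1, 0.5, 0.5]
width: 35.5
t: 7.35
ee_pos: [478.1, -149.8, -37.8]
orientation: [0.165, -3.136, -0.002]
ft_force: [-8.5, 3.1, 39.4]
width: 35.3
```

```bash
python3 -m inch '[{"xyz":[0,0,-0.35],"spin":0},{"xyz":[-0.8,0,-0.35],"spin":0},{"xyz":[-1.3,0,-0.35],"spin":0},{"xyz":[-1.6,0,-0.35],"spin":0},{"xyz":[-1.8,0,-0.35],"spin":0},{"xyz":[-2.0,0,-0.35],"spin":0},{"xyz":[-2.2,0,-0.35],"spin":0},{"xyz":[-2.4,0,-0.35],"spin":0},{"xyz":[-2.6,0,-0.35],"spin":0},{"xyz":[-2.8,0,-0.35],"spin":0},{"xyz":[-3,0,-0.35],"spin":0},{"xyz":[-3.15,0,-0.35],"spin":0},{"xyz":[-3.3,0,-0.35],"spin":0}]'
python3 - <<'E'
from h import *
O=ctrl.get_obs(); print(st(O["ee_pos"]),ty(O)%(2*np.pi)-np.pi,SR.T@O["ft_force"][:2],O["moment"])
im=ctrl.get_image("wrist"); crop(im,150,100,410,290,3,"pics/w3.png"); np.savez("w3.npz",im=im,**O)
E
```

```text
t: 8.65
ee_pos: [511.1, -146.3, -34.3]
orientation: [0.165, -3.136, -0.002]
ft_force: [-1.0, 0.5, -0.6]
width: 35.1
[[-66.40320564  -0.85723559 -34.30238267]] 0.10494322922156574 [-0.89517582  0.62128376] [0.07450328 0.03491201 0.00421431]
```

View pics/w3.png

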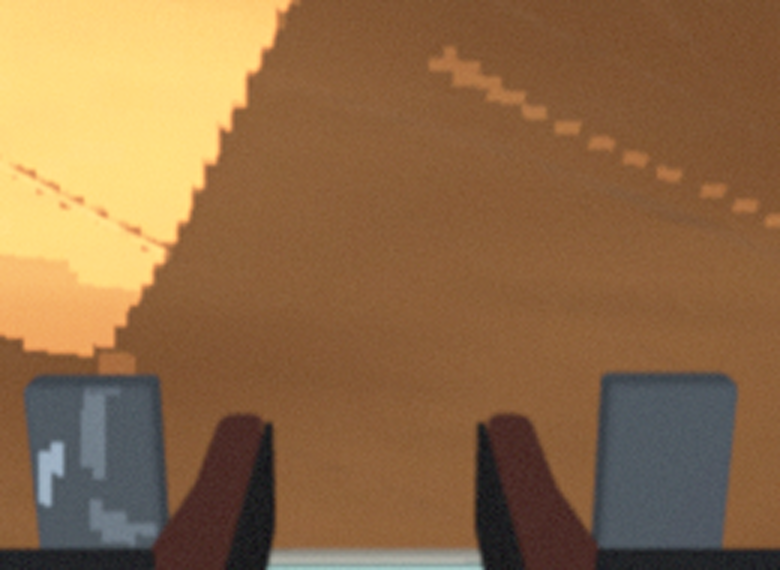

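The fingers are now in the slot in front of the squared-up upper edge (grey strip at crop row 555). Continuing to the stop.

```bash
python3 -m inch '[{"xyz":[-0.1,0,0],"spin":0},{"xyz":[-0.2,0,0],"spin":0},{"xyz":[-0.3,0,0],"spin":0},{"xyz":[-0.4,0,0],"spin":0},{"xyz":[-0.5,0,0],"spin":0},{"xyz":[-0.6,0,0],"spin":0},{"xyz":[-0.7,0,0],"spin":0},{"xyz":[-0.8,0,0],"spin":0}]'; python3 -m inch '[{"xyz":[-0.05,0,0],"spin":0},{"xyz":[-0.1,0,0],"spin":0},{"xyz":[-0.15,0,0],"spin":0}]'; python3 -m inch '[{"xyz":[-0.05,0,0],"spin":0},{"xyz":[-0.1,0,0],"spin":0}]'
```

```text
t: 9.5
ee_pos: [519.3, -145.5, -34.3]
orientation: [0.165, -3.137, -0.002]
ft_force: [-0.8, -0.4, 0.8]
width: 35.1
t: 9.8
ee_pos: [520.7, -145.3, -34.3]
orientation: [0.165, -3.136, -0.002]
ft_force: [-1.5, -0.2, -0.2]
width: 35.4
t: 10.0
ee_pos: [521.7, -145.2, -34.3]
orientation: [0.165, -3.136, -0.002]
ft_force: [-2.3, -0.1, 0.9]
width: 35.2
```

```bash
for i in 1; do :; done; python3 -m inch '[{"xyz":[-0.05,0,0],"spin":0},{"xyz":[-0.1,0,0],"spin":0}]'; python3 -m inch '[{"xyz":[-0.05,0,0],"spin":0},{"xyz":[-0.1,0,0],"spin":0}]';  python3 -m inch '[{"xyz":[-0.05,0,0],"spin":0},{"xyz":[-0.08,0,0],"spin":0}]'
```

```text
t: 10.2
ee_pos: [522.7, -145.1, -34.3]
orientation: [0.165, -3.136, -0.002]
ft_force: [-1.5, -0.4, 0.7]
width: 35.5
t: 10.4
ee_pos: [523.1, -145.0, -34.3]
orientation: [0.165, -3.135, -0.003]
ft_force: [-5.9, -1.9, 3.6]
width: 35.0
t: 10.6
ee_pos: [523.0, -145.0, -34.3]
orientation: [0.165, -3.133, -0.003]
ft_force: [-6.3, -2.9, 4.6]
width: 35.0
```

```bash
cat >> h.py <<'E'
def P(th): # front corner rel. foot (x,z), deg; th=tilt
    r=np.radians; c,s=np.cos(r(8)),np.sin(r(8))
    if th<=8: G=np.array([-14*c,6+14*s]); return G+(90-14)*np.array([-np.cos(r(th)),np.sin(r(th))])
    a=r(th-8); u=10*np.sin(a)+90*np.cos(a); v=90*np.sin(a)
    return np.array([-u*c+v*s,6+u*s+v*c])
E
python3 - <<'E'
from h import *
for t in list(range(0,99,2)): 
    p=P(t); d=(P(t+2)-p)/10; print(t,p.round(1),"next tool dx,dz cm",(-d).round(2))
E
```

```text
0 [-89.9   7.9] next tool dx,dz cm [-0.   -0.27]
2 [-89.8  10.6] next tool dx,dz cm [-0.01 -0.26]
4 [-89.7  13.2] next tool dx,dz cm [-0.02 -0.26]
6 [-89.4  15.9] next tool dx,dz cm [-0.03 -0.26]
8 [-89.1  18.5] next tool dx,dz cm [-0.01 -0.32]
10 [-89.   21.7] next tool dx,dz cm [-0.03 -0.31]
12 [-88.7  24.8] next tool dx,dz cm [-0.04 -0.31]
14 [-88.4  27.9] next tool dx,dz cm [-0.05 -0.31]
16 [-87.9  31. ] next tool dx,dz cm [-0.06 -0.31]
18 [-87.3  34.1] next tool dx,dz cm [-0.07 -0.3 ]
20 [-86.6  37.1] next tool dx,dz cm [-0.08 -0.3 ]
22 [-85.8  40.1] next tool dx,dz cm [-0.09 -0.29]
24 [-84.9  43. ] next tool dx,dz cm [-0.1  -0.29]
26 [-84.   45.9] next tool dx,dz cm [-0.11 -0.28]
28 [-82.9  48.7] next tool dx,dz cm [-0.12 -0.28]
30 [-81.7  51.5] next tool dx,dz cm [-0.13 -0.27]
32 [-80.4  54.3] next tool dx,dz cm [-0.14 -0.27]
34 [-79.   56.9] next tool dx,dz cm [-0.15 -0.26]
36 [-77.5  59.6] next tool dx,dz cm [-0.16 -0.26]
38 [-75.9  62.1] next tool dx,dz cm [-0.17 -0.25]
40 [-74.2  64.6] next tool dx,dz cm [-0.18 -0.24]
42 [-72.4  67. ] next tool dx,dz cm [-0.19 -0.23]
44 [-
[... 682 characters left out ...]
-0.28 -0.1 ]
72 [-36.7  92.8] next tool dx,dz cm [-0.29 -0.09]
74 [-33.9  93.8] next tool dx,dz cm [-0.29 -0.08]
76 [-31.   94.6] next tool dx,dz cm [-0.29 -0.07]
78 [-28.   95.3] next tool dx,dz cm [-0.3  -0.06]
80 [-25.  96.] next tool dx,dz cm [-0.3  -0.05]
82 [-22.   96.5] next tool dx,dz cm [-0.3  -0.04]
84 [-19.   96.9] next tool dx,dz cm [-0.31 -0.03]
86 [-16.   97.1] next tool dx,dz cm [-0.31 -0.02]
88 [-12.9  97.3] next tool dx,dz cm [-0.31 -0.01]
90 [-9.8 97.4] next tool dx,dz cm [-0.31  0.  ]
92 [-6.7 97.3] next tool dx,dz cm [-0.31  0.02]
94 [-3.6 97.2] next tool dx,dz cm [-0.31  0.03]
96 [-0.5 96.9] next tool dx,dz cm [-0.31  0.04]
98 [ 2.6 96.5] next tool dx,dz cm [-0.31  0.05]
```

```bash
python3 -m inch '[{"xyz":[-0.02,0,0],"spin":0},{"xyz":[-0.02,0,-0.1],"spin":0},{"xyz":[-0.02,0,-0.2],"spin":0},{"xyz":[-0.02,0,-0.3],"spin":0}]'; python3 -m inch '[{"xyz":[-0.02,0,-0.1],"spin":0},{"xyz":[-0.03,0,-0.2],"spin":0},{"xyz":[-0.03,0,-0.3],"spin":0},{"xyz":[-0.04,0,-0.4],"spin":0}]'
```

```text
t: 11.0
ee_pos: [523.2, -144.9, -31.3]
orientation: [0.165, -3.133, -0.003]
ft_force: [-3.2, -1.3, -0.3]
width: 35.2
t: 11.4
ee_pos: [523.5, -144.9, -27.2]
orientation: [0.165, -3.133, -0.003]
ft_force: [-3.4, -1.9, 0.0]
width: 34.9
```

```bash
python3 - <<'E'
from h import *
O=ctrl.get_obs(); print(st(O["ee_pos"])); im=ctrl.get_image("scene"); crop(im,230,170,350,260,6,"pics/s3.png")
E
```

```text
[[-53.83836566  -0.79512197 -27.24704693]]
```

View pics/s3.png

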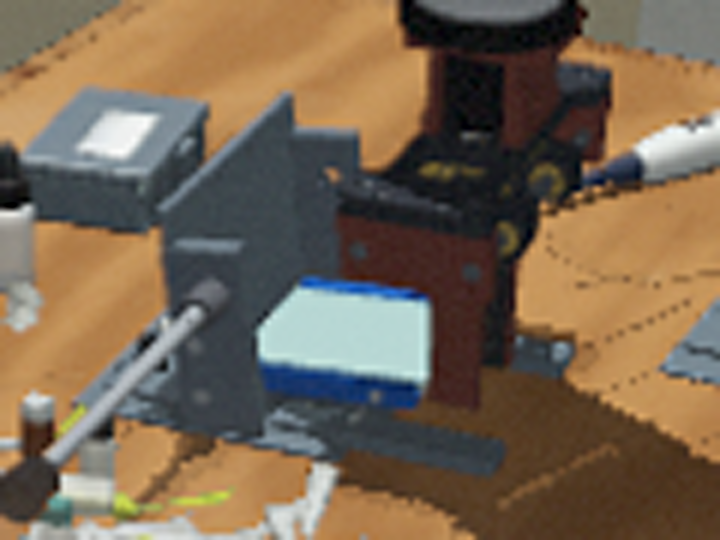

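```bash
cat >> h.py <<'E'
def w(p): p=np.array(p,float); return np.r_[SR@p[:2]+o,p[2]]
E
python3 - <<'E'
from h import *
for z in (8,11,15): print(z,((proj("scene",[w((-44,48,z)),w((-44,48,z+10)),w((45,48,8))])-[230,170])*6).round())
E
```

```text
8 [[411. 435.]
 [412. 415.]
 [221. 395.]]
11 [[411. 429.]
 [412. 409.]
 [221. 395.]]
15 [[412. 421.]
 [413. 400.]
 [221. 395.]]
```

The rail's near end has lifted off the bed (lower corner at crop (418,406), against (411,435) if it lay flat), so the edge follows the fingers. Continuing along the arc.

```bash
python3 -m inch '[{"xyz":[-0.03,0,-0.2],"spin":0},{"xyz":[-0.05,0,-0.4],"spin":0},{"xyz":[-0.07,0,-0.6],"spin":0},{"xyz":[-0.09,0,-0.8],"spin":0},{"xyz":[-0.11,0,-1.0],"spin":0},{"xyz":[-0.14,0,-1.2],"spin":0}]'
```

```text
t: 12.05
ee_pos: [524.9, -144.8, -15.0]
orientation: [0.165, -3.133, -0.003]
ft_force: [-4.3, -1.5, -0.0]
width: 34.8
```

```bash
python3 -m inch '[{"xyz":[-0.05,0,-0.2],"spin":0},{"xyz":[-0.08,0,-0.4],"spin":0},{"xyz":[-0.12,0,-0.6],"spin":0},{"xyz":[-0.16,0,-0.8],"spin":0},{"xyz":[-0.2,0,-1.0],"spin":0}]'
```

```text
t: 12.55
ee_pos: [526.9, -144.6, -4.8]
orientation: [0.165, -3.133, -0.003]
ft_force: [-4.4, -2.2, -0.7]
width: 35.4
```

```bash
python3 -m inch '[{"xyz":[-0.07,0,-0.2],"spin":0},{"xyz":[-0.12,0,-0.4],"spin":0},{"xyz":[-0.18,0,-0.6],"spin":0},{"xyz":[-0.24,0,-0.8],"spin":0},{"xyz":[-0.32,0,-1.0],"spin":0},{"xyz":[-0.4,0,-1.2],"spin":0}]'
```

```text
t: 13.15
ee_pos: [531.0, -144.2, 7.4]
orientation: [0.165, -3.133, -0.003]
ft_force: [-5.5, -2.4, 1.6]
width: 35.1
```

```bash
python3 -m inch '[{"xyz":[-0.1,0,-0.2],"spin":0},{"xyz":[-0.2,0,-0.4],"spin":0},{"xyz":[-0.31,0,-0.6],"spin":0},{"xyz":[-0.42,0,-0.8],"spin":0},{"xyz":[-0.54,0,-1.0],"spin":0}]'
```

```text
t: 13.65
ee_pos: [536.1, -143.8, 17.7]
orientation: [0.165, -3.132, -0.003]
ft_force: [-6.1, -2.4, 2.9]
width: 34.9
```

```bash
python3 -m inch '[{"xyz":[-0.12,0,-0.2],"spin":0},{"xyz":[-0.25,0,-0.4],"spin":0},{"xyz":[-0.39,0,-0.6],"spin":0},{"xyz":[-0.53,0,-0.8],"spin":0},{"xyz":[-0.69,0,-1.0],"spin":0}]'
```

```text
t: 14.15
ee_pos: [543.8, -143.1, 28.2]
orientation: [0.165, -3.134, -0.002]
ft_force: [-2.8, -0.2, 1.8]
width: 35.0
```

```bash
python3 -m inch '[{"xyz":[-0.18,0,-0.2],"spin":0},{"xyz":[-0.37,0,-0.4],"spin":0},{"xyz":[-0.57,0,-0.6],"spin":0},{"xyz":[-0.78,0,-0.8],"spin":0}]'; python3 - <<'E'
from h import *
O=ctrl.get_obs(); print(st(O["ee_pos"]),st(O["ee_pos"])[0,0]+10-45.7,O["ee_pos"][2]+37.7); im=ctrl.get_image("scene"); crop(im,230,170,350,260,6,"pics/s4.png")
print(((proj("scene",[w((45.7+P(t)[0],48,P(t)[1])) for t in (44,48,52,56,60)])-[230,170])*6).round())
E
```

```text
t: 14.55
ee_pos: [551.9, -142.2, 36.4]
orientation: [0.165, -3.134, -0.003]
ft_force: [-3.0, 0.4, 2.3]
width: 35.0
[[-25.30196869  -1.00564057  36.37620393]] -61.00196869243706 74.076203927423
[[374. 299.]
 [365. 288.]
 [356. 278.]
 [346. 268.]
 [336. 258.]]
```

View pics/s4.png

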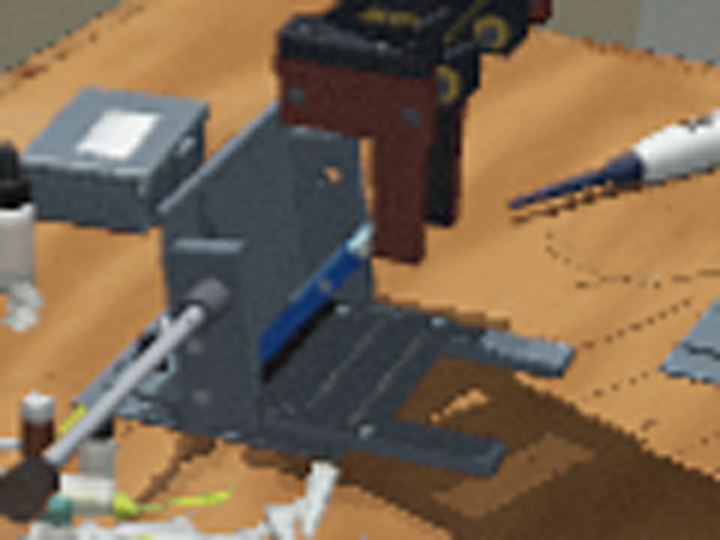

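Cassette at about 53 degrees, fingers contacting its upper front corner, tips about 5 mm below it. On to about 72 degrees.

```bash
python3 -m inch '[{"xyz":[-0.2,0,-0.19],"spin":0},{"xyz":[-0.4,0,-0.37],"spin":0},{"xyz":[-0.6,0,-0.53],"spin":0},{"xyz":[-0.8,0,-0.69],"spin":0},{"xyz":[-1.0,0,-0.83],"spin":0},{"xyz":[-1.2,0,-0.96],"spin":0},{"xyz":[-1.4,0,-1.09],"spin":0},{"xyz":[-1.6,0,-1.22],"spin":0},{"xyz":[-1.8,0,-1.33],"spin":0},{"xyz":[-2.0,0,-1.43],"spin":0},{"xyz":[-2.2,0,-1.53],"spin":0},{"xyz":[-2.4,0,-1.61],"spin":0}]'; python3 - <<'E'
from h import *
O=ctrl.get_obs(); print(st(O["ee_pos"])[0,0]-35.6,O["ee_pos"][2]+37.8,O["ft_force"])
E
```

```text
t: 15.8
ee_pos: [576.6, -139.7, 52.8]
orientation: [0.165, -3.135, -0.002]
ft_force: [-0.3, -0.2, -0.8]
width: 34.9
-36.10144117483463 90.63198343158403 [-0.30827409 -0.16224482 -0.84007085]
```

```bash
python3 -m inch '[{"xyz":[-0.15,0,-0.07],"spin":0},{"xyz":[-0.31,0,-0.14],"spin":0},{"xyz":[-0.46,0,-0.21],"spin":0},{"xyz":[-0.61,0,-0.27],"spin":0},{"xyz":[-0.76,0,-0.33],"spin":0},{"xyz":[-0.91,0,-0.38],"spin":0},{"xyz":[-1.06,0,-0.43],"spin":0},{"xyz":[-1.21,0,-0.48],"spin":0},{"xyz":[-1.25,0,-0.48],"spin":0}]'; python3 - <<'E'
from h import *
for i in range(3):
  O=ctrl.get_obs(); print(st(O["ee_pos"])[0,0]-35.6,O["ee_pos"][2]+37.8,O["ft_force"])
im=ctrl.get_image("scene"); cv2.imwrite("pics/s5raw.png",im[:,:,::-1])
c=lambda u:u.round(1).tolist()
print(c(proj("scene",[w((45.7+P(t)[0],48,P(t)[1])) for t in (70,76,80,84,98)])))
E
```

```text
t: 16.7
ee_pos: [589.3, -138.4, 57.7]
orientation: [0.165, -3.135, -0.002]
ft_force: [-0.0, -0.5, 0.3]
width: 35.2
-23.325005402888692 95.51178168209657 [-0.03036128 -0.46677018  0.28179889]
-23.325005402888692 95.51178168209657 [-0.03036128 -0.46677018  0.28179889]
-23.325005402888692 95.51178168209657 [-0.03036128 -0.46677018  0.28179889]
[[281.1, 209.7], [278.0, 208.1], [275.9, 207.2], [273.7, 206.5], [265.9, 205.1]]
```

```bash
python3 - <<'E'
from h import *
im=cv2.imread("pics/s5raw.png"); h=cv2.cvtColor(im,cv2.COLOR_BGR2HSV)
m=cv2.inRange(h,(105,140,40),(125,255,255)); m[:,:255]=0; m[:,310:]=0; m[:195]=0; m[250:]=0
y,x=np.nonzero(m); print(len(x)); 
for r in range(y.min(),y.max()+1,2): print(r,x[y==r].min() if (y==r).any() else None,x[y==r].max() if (y==r).any() else None,end="; ")
r=np.radians
for t in (72,78,82,86,98):
    p=P(t); d=np.array([np.cos(r(t)),-np.sin(r(t))]); b=p+90*d; z=np.array([np.sin(r(t)),np.cos(r(t))])
    print("\n",t,[proj("scene",[w((45.7+q[0],50,q[1]))]).round(1).tolist() for q in (p,p+10*z,p+45*d,p+45*d+10*z)])
E
```

```text
62
199 287 287; 201 None None; 203 None None; 205 272 276; 207 272 275; 209 272 275; 211 271 285; 213 271 274; 215 272 274; 217 272 273; 219 272 273; 221 272 273; 223 272 272; 
 72 [[[279.8, 209.4]], [[276.4, 207.7]], [[274.5, 223.5]], [[271.1, 221.8]]]

 78 [[[276.7, 208.0]], [[273.1, 206.5]], [[273.0, 222.8]], [[269.6, 221.3]]]

 82 [[[274.5, 207.1]], [[270.9, 206.0]], [[272.0, 222.4]], [[268.5, 221.2]]]

 86 [[[272.3, 206.5]], [[268.7, 205.6]], [[271.0, 222.0]], [[267.4, 221.1]]]

 98 [[[265.6, 205.4]], [[262.1, 205.3]], [[267.7, 221.5]], [[264.2, 221.3]]]
```

The blue rail's image columns (271–276 near row 207) fit a tilt of about 80 degrees, held by the fingers. Now I pass the tips over the balance point and onto the top edge, so friction lets it down onto the plate.

```bash
python3 -m inch '[{"xyz":[-0.18,0,-0.05],"spin":0},{"xyz":[-0.35,0,-0.09],"spin":0},{"xyz":[-0.48,0,-0.12],"spin":0},{"xyz":[-1.03,0,-0.21],"spin":0},{"xyz":[-1.73,0,-0.15],"spin":0},{"xyz":[-1.9,0,-0.15],"spin":0}]'; python3 - <<'E'
from h import *
O=ctrl.get_obs(); print(st(O["ee_pos"])[0,0]-35.6,O["ee_pos"][2]+37.8,O["ft_force"],O["moment"])
im=ctrl.get_image("scene"); cv2.imwrite("pics/s6raw.png",im[:,:,::-1])
h=cv2.cvtColor(np.ascontiguousarray(im[:,:,::-1]),cv2.COLOR_BGR2HSV)
m=cv2.inRange(h,(105,140,40),(125,255,255)); m[:,:255]=0; m[:,282:]=0; m[:195]=0; m[250:]=0
y,x=np.nonzero(m)
for r in sorted(set(y)): print(r,x[y==r].min(),x[y==r].max(),end="; ")
E
```

```text
t: 17.35
ee_pos: [609.6, -136.3, 59.4]
orientation: [0.166, -3.136, -0.002]
ft_force: [0.6, 0.2, 1.1]
width: 35.4
-2.981071860990774 97.17696337078486 [0.64981816 0.22399857 1.1185789 ] [ 0.08499154 -0.18260375  0.01672783]
203 266 267; 204 266 269; 205 266 269; 206 266 269; 207 266 269; 208 266 269; 209 269 269;
```

```bash
python3 - <<'E'
from h import *
for i in range(2):
  im=ctrl.get_image("scene"); O=ctrl.get_obs(); print(O["t"],O["ft_force"])
  h=cv2.cvtColor(np.ascontiguousarray(im[:,:,::-1]),cv2.COLOR_BGR2HSV)
  m=cv2.inRange(h,(105,140,40),(125,255,255)); m[:,:255]=0; m[:,282:]=0; m[:195]=0; m[250:]=0
  y,x=np.nonzero(m)
  for r in sorted(set(y)): print(r,x[y==r].min(),x[y==r].max(),end="; ")
E
```

```text
17.45 [ 0.84104733 -0.04333725  2.71573178]
203 266 268; 204 266 269; 205 266 269; 206 266 269; 207 266 269; 208 266 269; 209 269 269; 17.5 [ 0.77427705 -0.18347377  2.4184631 ]
203 266 269; 204 266 269; 205 266 269; 206 266 269; 207 266 269; 208 266 269; 209 266 269;
```

Held stationary by friction at about 92 degrees with 2.5 N down on the top edge. Letting it back slowly.

```bash
python3 -m inch '[{"xyz":[-0.1,0,0.025],"spin":0},{"xyz":[-0.2,0,0.03],"spin":0},{"xyz":[-0.3,0,0.035],"spin":0},{"xyz":[-0.4,0,0.04],"spin":0},{"xyz":[-0.5,0,0.05],"spin":0},{"xyz":[-0.6,0,0.06],"spin":0}]'; cat > chk.py <<'E'
from h import *
im=ctrl.get_image("scene"); O=ctrl.get_obs(); print(O["t"],st(O["ee_pos"])[0,0]-35.6,O["ee_pos"][2]+37.8,O["ft_force"])
h=cv2.cvtColor(np.ascontiguousarray(im[:,:,::-1]),cv2.COLOR_BGR2HSV)
m=cv2.inRange(h,(105,140,40),(125,255,255)); m[:,:255]=0; m[:,282:]=0; m[:195]=0; m[250:]=0
y,x=np.nonzero(m)
for r in sorted(set(y)): print(r,x[y==r].min(),x[y==r].max(),end="; ")
E
python3 chk.py
```

```text
t: 18.1
ee_pos: [614.8, -135.7, 58.7]
orientation: [0.166, -3.136, -0.002]
ft_force: [-0.5, -0.1, 2.3]
width: 35.0
18.15 2.3973700055166276 96.50283392068724 [0.34333376 0.34915051 2.30225352]
196 281 281; 197 281 281; 198 281 281; 199 281 281; 203 264 267; 204 264 267; 205 264 267; 206 264 268; 207 264 268; 208 264 268; 209 268 268; 210 268 268;
```

```bash
python3 -m inch '[{"xyz":[-0.1,0,0.025],"spin":0},{"xyz":[-0.2,0,0.035],"spin":0},{"xyz":[-0.3,0,0.045],"spin":0},{"xyz":[-0.4,0,0.055],"spin":0},{"xyz":[-0.5,0,0.065],"spin":0},{"xyz":[-0.6,0,0.075],"spin":0}]'; python3 chk.py
```

```text
t: 18.75
ee_pos: [617.8, -135.3, 58.0]
orientation: [0.166, -3.13, -0.002]
ft_force: [-12.2, -2.7, 14.6]
width: 35.0
18.8 5.332898121163396 95.84821521159016 [-10.50258636  -1.58617357  12.69691725]
197 280 280; 198 281 281; 199 281 281; 200 281 281; 201 281 281; 202 281 281; 203 263 281; 204 263 281; 205 263 281; 206 263 267; 207 264 267; 208 264 267; 209 267 267;
```

```bash
python3 -m inch '[{"xyz":[0.02,0,0],"spin":0},{"xyz":[0.02,0,-0.03],"spin":0},{"xyz":[0.02,0,-0.1],"spin":0},{"xyz":[0.02,0,-0.3],"spin":0}]'; python3 chk.py;  python3 -m inch '[{"xyz":[0,0,-1],"spin":0},{"xyz":[0,0,-3],"spin":0},{"xyz":[0,0,-6],"spin":0},{"xyz":[2,0,-10],"spin":0},{"xyz":[6,0,-14],"spin":0}]'
python3 - <<'E'
from h import *
O=ctrl.get_obs(); im=ctrl.get_image("wrist"); s=ctrl.get_image("scene")
a=cv2.resize(np.ascontiguousarray(im[140:300,180:340,::-1]),(480,480),interpolation=cv2.INTER_CUBIC); b=cv2.resize(np.ascontiguousarray(s[180:250,220:300,::-1]),(549,480),interpolation=cv2.INTER_CUBIC)
cv2.imwrite("pics/stand.png",cv2.resize(np.hstack([a,b]),None,fx=.77,fy=.77)); np.savez("w6.npz",im=im,**O)
print(st(O["ee_pos"]))
E
```

```text
t: 19.2
ee_pos: [617.2, -135.2, 60.5]
orientation: [0.166, -3.128, -0.003]
ft_force: [-1.2, -0.1, -1.0]
width: 35.0
19.25 4.98204442680408 98.73266170668893 [-0.26885499  0.26926618  0.35524074]
195 280 280; 196 280 280; 197 280 281; 198 281 281; 199 281 281; 200 281 281; 201 281 281; 202 281 281; 203 264 281; 204 263 281; 205 263 281; 206 263 267; 207 264 267; 208 264 267; 209 266 267; t: 19.75
ee_pos: [564.7, -141.3, 198.7]
orientation: [0.168, -3.131, -0.002]
ft_force: [0.5, -0.2, 1.7]
width: 35.1
[[-12.5712462   -1.52922677 198.7470116 ]]
```

View pics/stand.png

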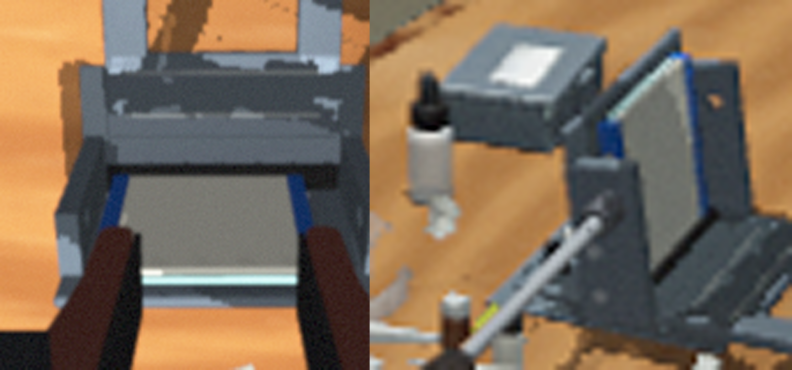

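Picture: the cassette stands in the frame, top edge flat along the back plate (left panel row 280), leaning back in the right panel, rod still out. Now the rod: close the fingers and go beyond the knob.

```bash
python3 -m inch '[{"xyz":[-1,4,0],"spin":0},{"xyz":[-2,8,0],"spin":0},{"xyz":[-3,12,0],"spin":0},{"xyz":[-4,16,0],"spin":0},{"xyz":[-5,20,0],"spin":0},{"xyz":[-5,24,0],"spin":0},{"xyz":[-5,28,0],"spin":0},{"xyz":[-5,30.5,0],"spin":0},{"xyz":[-5,30.5,4],"spin":0},{"xyz":[-5,30.5,8],"spin":0},{"xyz":[-5,30.5,11],"spin":0},{"xyz":[-5,30.5,13],"spin":0},{"xyz":[-5,30.5,14],"spin":0}]' 1
python3 - <<'E'
from h import *
O=ctrl.get_obs(); print(st(O["ee_pos"]),O["width"]); im=ctrl.get_image("wrist"); np.savez("w7.npz",im=im,**O)
a=cv2.resize(np.ascontiguousarray(im[100:300,140:400,::-1]),None,fx=3,fy=3,interpolation=cv2.INTER_CUBIC)
cv2.imwrite("pics/w7.png",a)
# knob: dark pixels near predicted
for p in ((37.5,266,68),(37.5,244,68),(26,255,68),(49,255,68)): print(p,proj("wrist",[w(p)],O).round())
g=cv2.cvtColor(im,cv2.COLOR_RGB2GRAY); np.set_printoptions(linewidth=250)
u=proj("wrist",[w((37.5,255,68))],O)[0].astype(int); print(g[u[1]-30:u[1]+30:3,u[0]-40:u[0]+40:3])
E
```

```text
t: 21.15
ee_pos: [579.3, 166.2, 59.2]
orientation: [0.165, -3.131, 0.002]
ft_force: [0.0, 0.6, 0.7]
width: 0.2
[[ 34.21639407 302.73876871  59.24014271]] 0.15989967920610018
(37.5, 266, 68) [[216. 242.]]
(37.5, 244, 68) [[180. 242.]]
(26, 255, 68) [[197. 224.]]
(49, 255, 68) [[199. 259.]]
[[139 236 236 167 103  79  80  80  75  72  62  60  59  61  65  63  58  60  63  90  91  70  70  69  68  91  93]
 [116 163 181 118 102  81  83  81  85  82  66  57  86  93 144 166 178 212 221 228 143  69  67  74  79 126 127]
 [120 124 123 101  88  88  93 105 171 186 223 227 230 234 233 233 232 229 230 233 184  89 131 160 161 163 165]
 [122 128 121 101 127 163 189 230 222 211 190 181 196 223 235 234 235 229 210 183 166 161 165 166 169 161 164]
 [130 129 125 102 146 174 154 162 162 166 173 174 179 176 179 226 207 177 162 171 177 161 162 171 173 164 165]
 [142 120 121 108 182 151 123 170 194 192 191 143  73  21   6  18  19 188 185 179 175 164 171 174 175 167 160]
 [129 120 126 130 165  15   8   0  16  13  17  15  12  16  14  21   7 152 184 196 151 172 184 180 171 187 163]
 [126 120 198 134  78  14  10  16
[... 710 characters left out ...]
 122 198 223 235 245 245 247 247]
 [240 240 242 239 111  12  10  14  19  15  18  18  21  19  14   9  16  68  77 171 208 228 241 246 246 246 246]
 [243 244 243 240 238  86  81 157 147 107  55  20  12  17  24  20  18 135 102 174 218 237 245 245 245 246 246]
 [236 243 244 243 243 243 240 238 196 153 188 191 142  52  35  50  86 139  93 177 231 244 244 245 245 245 245]
 [232 237 243 243 244 245 244 238 161 161 197 200 200 172 110 144 141 139 132 165 244 245 245 245 246 246 247]
 [221 239 241 241 241 243 244 205 163 182 199 202 198 199 152 138 139 136 141 154 247 243 244 246 246 245 245]
 [158 243 242 230 238 241 241 189 222 223 200 200 170 189 190 139 158 233 206 129 246 245 244 244 244 245 245]]
```

```bash
python3 -m inch '[{"xyz":[-0.4,0,0],"spin":0},{"xyz":[-0.4,0,1.2],"spin":0},{"xyz":[-0.4,0,2.4],"spin":0},{"xyz":[-0.4,0,3.6],"spin":0},{"xyz":[-0.4,-0.5,3.6],"spin":0},{"xyz":[-0.4,-1,3.6],"spin":0},{"xyz":[-0.4,-1.5,3.6],"spin":0},{"xyz":[-0.4,-2,3.6],"spin":0},{"xyz":[-0.4,-2.3,3.6],"spin":0},{"xyz":[-0.4,-2.6,3.6],"spin":0},{"xyz":[-0.4,-2.9,3.6],"spin":0},{"xyz":[-0.4,-3.2,3.6],"spin":0},{"xyz":[-0.4,-3.5,3.6],"spin":0},{"xyz":[-0.4,-4,3.6],"spin":0},{"xyz":[-0.4,-4.5,3.6],"spin":0},{"xyz":[-0.4,-5,3.6],"spin":0}]'; python3 - <<'E'
from h import *
O=ctrl.get_obs(); print(st(O["ee_pos"]),SR.T@O["ft_force"][:2],O["moment"])
E
```

```text
t: 22.8
ee_pos: [588.2, 116.4, 22.8]
orientation: [0.165, -3.131, 0.002]
ft_force: [-0.2, 2.6, 1.3]
width: 0.6
[[ 37.84843136 252.31748711  22.84239203]] [0.10661948 2.5934413 ] [ 0.38542948 -0.09457562  0.01493634]
```

```bash
python3 -m inch '[{"xyz":[0,-0.7,0],"spin":0},{"xyz":[0,-1.4,0],"spin":0},{"xyz":[0,-2.1,0],"spin":0},{"xyz":[0,-2.8,0],"spin":0},{"xyz":[0,-3.5,0],"spin":0},{"xyz":[0,-4.2,0],"spin":0},{"xyz":[0,-4.9,0],"spin":0},{"xyz":[0,-5.6,0],"spin":0}]';  python3 -m inch '[{"xyz":[0,-0.7,0],"spin":0},{"xyz":[0,-1.4,0],"spin":0},{"xyz":[0,-2.1,0],"spin":0},{"xyz":[0,-2.8,0],"spin":0},{"xyz":[0,-3.5,0],"spin":0},{"xyz":[0,-4.2,0],"spin":0},{"xyz":[0,-4.7,0],"spin":0},{"xyz":[0,-5.2,0],"spin":0}]'; python3 - <<'E'
from h import *
O=ctrl.get_obs(); print(st(O["ee_pos"]),SR.T@O["ft_force"][:2],O["moment"])
E
```

```text
t: 23.6
ee_pos: [594.4, 60.2, 22.9]
orientation: [0.165, -3.131, 0.002]
ft_force: [1.6, 2.3, -0.8]
width: 0.3
t: 24.4
ee_pos: [599.9, 8.0, 23.0]
orientation: [0.165, -3.131, 0.002]
ft_force: [1.6, 2.3, -0.6]
width: 0.6
[[ 38.08675188 143.26672793  22.98771282]] [1.84259681 2.11905973] [ 0.43216466 -0.32343168  0.00211564]
```

Steady 2.1–2.6 N of friction; about 20 mm to go, in smaller steps.

```bash
python3 -m inch '[{"xyz":[0,-0.3,0],"spin":0},{"xyz":[0,-0.6,0],"spin":0},{"xyz":[0,-0.9,0],"spin":0},{"xyz":[0,-1.2,0],"spin":0}]'; python3 -m inch '[{"xyz":[0,-0.1,0],"spin":0},{"xyz":[0,-0.2,0],"spin":0},{"xyz":[0,-0.3,0],"spin":0}]'; python3 -m inch '[{"xyz":[0,-0.1,0],"spin":0},{"xyz":[0,-0.2,0],"spin":0}]'; python3 -m inch '[{"xyz":[0,-0.1,0],"spin":0},{"xyz":[0,-0.2,0],"spin":0}]'
```

```text
t: 24.8
ee_pos: [601.2, -4.1, 23.0]
orientation: [0.165, -3.131, 0.002]
ft_force: [1.3, 1.7, -1.2]
width: 0.1
t: 25.1
ee_pos: [601.5, -7.1, 23.0]
orientation: [0.166, -3.131, 0.002]
ft_force: [1.3, 3.1, -1.4]
width: 0.1
t: 25.3
ee_pos: [601.7, -9.0, 23.0]
orientation: [0.166, -3.131, 0.002]
ft_force: [0.9, 2.3, -0.2]
width: 0.7
t: 25.5
ee_pos: [601.9, -11.1, 23.0]
orientation: [0.166, -3.132, 0.002]
ft_force: [0.6, 1.7, -0.4]
width: 0.5
```

```bash
python3 -m inch '[{"xyz":[0,-0.1,0],"spin":0},{"xyz":[0,-0.15,0],"spin":0}]'; python3 -m inch '[{"xyz":[0,-0.08,0],"spin":0},{"xyz":[0,-0.12,0],"spin":0}]'; python3 -m inch '[{"xyz":[0,-0.06,0],"spin":0},{"xyz":[0,-0.1,0],"spin":0}]'; python3 -m inch '[{"xyz":[0,-0.06,0],"spin":0},{"xyz":[0,-0.1,0],"spin":0}]'
```

```text
t: 25.7
ee_pos: [601.9, -11.6, 23.0]
orientation: [0.165, -3.131, -0.0]
ft_force: [1.1, 8.7, 0.2]
width: 0.7
t: 25.9
ee_pos: [601.9, -11.5, 23.0]
orientation: [0.164, -3.131, -0.003]
ft_force: [1.2, 11.0, -0.6]
width: 0.5
t: 26.1
ee_pos: [601.9, -11.4, 23.0]
orientation: [0.163, -3.131, -0.005]
ft_force: [0.6, 9.3, -0.0]
width: 0.7
t: 26.3
ee_pos: [601.9, -11.4, 23.1]
orientation: [0.163, -3.131, -0.008]
ft_force: [0.8, 9.5, -0.2]
width: 0.5
```

```bash
python3 -m inch '[{"xyz":[0,0.5,0],"spin":0},{"xyz":[0,2,0],"spin":0},{"xyz":[0,4,0],"spin":0},{"xyz":[0,5,-3],"spin":0},{"xyz":[0,5,-7],"spin":0},{"xyz":[0,5,-12],"spin":0},{"xyz":[3,1,-17],"spin":0},{"xyz":[7,-4,-19],"spin":0},{"xyz":[11,-8,-19],"spin":0},{"xyz":[11,-8,-19],"spin":0}]'; python3 - <<'E'
from h import *
O=ctrl.get_obs(); im=ctrl.get_image("wrist"); s=ctrl.get_image("scene"); t=ctrl.get_image("top")
f=lambda i,x0,y0,x1,y1: cv2.resize(np.ascontiguousarray(i[y0:y1,x0:x1,::-1]),(390,290),interpolation=cv2.INTER_CUBIC)
q=[proj("wrist",[w(p)],O)[0].round().tolist() for p in ((37.2,114,68),(37.2,136,68),(37.2,-70,68),(45,0,90))]; print(q,st(O["ee_pos"]))
c=np.array(q[3]).astype(int); x0=int(np.clip(c[0]-98,0,364)); y0=int(np.clip(c[1]-80,0,274))
print(x0,y0,proj("scene",[w((37.2,114,68)),w((37.2,-70,68))]).round(),proj("top",[w((37.2,114,68)),w((37.2,-70,68))]).round())
cv2.imwrite("pics/fin.png",np.vstack([np.hstack([f(im,x0,y0,x0+195,y0+145),f(s,215,175,312,247)]),np.hstack([f(t,240,175,357,262),f(t,100,100,490,390)])]))
E
```

```text
t: 27.3
ee_pos: [500.6, -104.1, 214.3]
orientation: [0.163, -3.131, -0.006]
ft_force: [-0.1, 0.3, 0.2]
width: 0.6
[[337.0, 276.0], [356.0, 276.0], [176.0, 277.0], [236.0, 293.0]] [[-72.38706287  42.21834616 214.31351243]]
138 213 [[259. 227.]
 [286. 199.]] [[259. 216.]
 [330. 209.]]
```

View pics/fin.png

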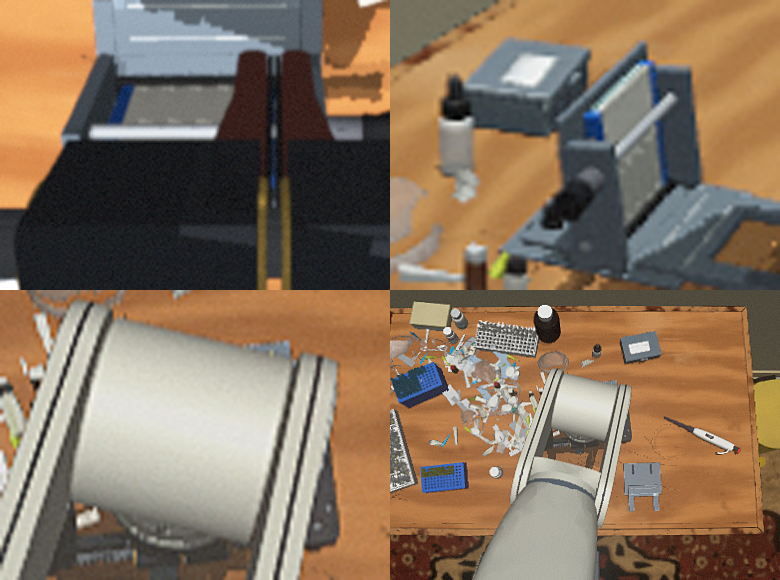

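```bash
python3 - <<'E'
from workcell import ctrl
O=ctrl.get_obs(); print(O["t"],O["ft_force"]); print(ctrl.close_job())
E
```

```text
27.45 [1.19540813 0.61101439 0.18517871]
the job is handed in; nothing more can be done
None
```

The cassette is standing on the gasket, leaning back on the plate, and the locking rod is pushed home in front of it. I handed the job in at 27.5 s, with the gripper clear of everything.

**Tipping up:** I slid the cassette back until it stopped against the plate, at a foot line of about x 45.7. I then raised its upper edge on the fingertips along its arc with about 3–6 N, and let it back over the balance point with the tips on its top edge. During that last part it stood still at about 92 degrees under 2.5 N. The force rose to about 12 N back and 15 N down for a moment as it met the plate.

**Rod:** It slid with about 2 N of friction and then hit a firm stop at about 10 N. The fingers stopped where the knob's end face would be at about y 114, which is home.

**Last checks:** The pictures show the cassette leaning in place, the rod across in front of it and the knob close to the left cheek. The bystanders I could see were where they started.

**What disagreed or was not confirmed:**
- **Finger length:** The real finger ends were about 38 mm above the reported TCP, so my first push passed over the cassette without touching it. Finding the true height by touching the table gave a brief 39 N on the fingertips.
- **Rod tip:** I did not see the rod's tip beyond the right cheek. That it is home rests on the hard stop and the knob's position.

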